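# Hang the ear defenders on the rail

## Task

Lift the large ear defenders up and off the hook of the stand and hang them by their headband over the free part of the rail, square across it and level, one cup on each side of the bar. Lower them on gently rather than dropping them, keep them clear of the small pair already hanging there, and leave that pair and the other things on the table where they are.

Things in the scene. Friction and masses are not known exactly. Their poses are not given: they have to be found in the camera images.
- ears: Large brown ear defenders, 0.2 to 0.3 kg: rigid headband like an upside-down U, a cup at each end; 166 mm wide, 154 mm tall. Origin: middle of the underside of the crown pad, where it rests on hook or bar. z up when hanging, y from cup to cup, x through the loop (at the start along the hook's arm). Turned half round about z they are the same. Centre of mass about 80 mm below the origin.
- ears_pad (a point): Centre of the large pair's crown pad, 12 mm above their origin: a block 34 mm along x, 60 mm along y, 24 mm high. Pinch it from above across its 34 mm, fingers fore and aft along x; the bands slope down from its y ends.
- ears_cups (a point): Point midway between the large pair's cups, 92 mm below their origin. The cups are upright discs 76 mm in diameter (along x and z), so their lowest point is 130 mm below the origin; the clear gap between them is 88 mm.
- stand: Fixed hook stand. Origin on the table under the seat of the hook; z up. A steel arm 12 mm thick lies along its x axis. Its free tip, 76 mm to -x of the seat, turns up and reaches 20 mm above the arm's top; the upright post, 75 mm to +x, ends at the arm's height. Base board 12 mm thick.
- hook_seat (a point): Point on the top line of the hook's arm, 180 mm above the table, midway between the tip and the post; the ear defenders hang within 6 mm of it. Axes as the stand's.
- rail: Fixed aluminium rail: a straight horizontal bar 12 mm in diameter along its y axis, between two end posts at y = +190 and -190 mm (feet 150 mm long across, 12 mm high); the posts end at the bar's height (their round caps stand 4 mm above it). Origin on the table under the middle of the bar; z up.
- rail_mid (a point): Point on the top line of the bar, halfway between the posts, 170 mm above the table. Axes as the rail's.
- small_ears: Small brown ear defenders of the same shape, 0.76 times the size, loosely hung over the rail somewhere within 90 mm of its middle. Origin under their crown pad, own x along the bar. They take up 58 mm along the bar (29 mm either way), their top is 18 mm above the bar and they reach 63 mm to each side of it. The part of the rail on their wider side is free.
- glue: Blue cylindrical glue stick, 32 mm in diameter, 95 mm tall, standing on the table on the robot's side. Origin under its foot.
- block: Wooden printing block 50 x 120 x 28 mm lying on the table on the robot's side. Origin at the centre of its underside.
- mug: White mug 76 mm wide, 85 mm tall, beyond the rail and stand. Origin under its foot.
- jar: Glass jar with a lid, 68 mm wide, 90 mm tall, beyond the rail and stand. Origin under its foot.
- brush: Flat brush with a wooden handle, about 200 mm long, lying on the table on the robot's side. Origin under its middle.
Things that resemble listed ones, but are neither listed nor needed, are in the scene too. Leave any red look-alike of the small_ears alone.

How it is judged:
By the outcome, as a careful person would: the job done as asked, in the order asked, and still so for the second after the job is handed in, with the robot touching nothing.
It also fails if it takes over 48 s, if anything falls off the work surface, if the arm or the gripper's body presses on something with over 40 N, if the wrist force passes 120 N, or if a joint passes its speed limit or range.

## Robot

A 6-joint arm with a two-finger parallel gripper is mounted at the origin on the work surface. World frame = base frame: x ahead of the robot, y to its left, z up, the work surface at z = 0. Lengths are in m, angles in rad, forces in N, time in s.
With the tool pointing down it reaches from about 0.25 to 0.775 m from the base axis. Payload 4 kg.
Tool frame: the origin (TCP) lies at the very end of the fingers, on their centre line; the grasp point (between the pads) lies 19 mm behind it; z points along the fingers, y is the direction in which the jaws open and shut (so a half turn about z gives the same grasp; the last joint's range is limited). The gripper opens to 94 mm and grips with 3 to 60 N. Pads are 16 mm wide; open, the fingers measure 119 mm over their backs; the gripper's body (75 mm by 177 mm) begins 78 mm behind the grasp point.
Start: joints at [-1.449, 0.087, 1.371, -0, 1.684, -0.103], TCP at [0.123, -0.536, 0.206] pointing down, gripper open.
Joint ranges: [-3.1, 3.1], [-0.76, 2.03], [0.27, 2.55], [-1.08, 4.22], [0.17, 2.65], [-2.57, 2.57]. Speed limits (rad/s): [2.79, 2.79, 3.14, 3.14, 3.14, 3.14].

## Interface

Orientations are given as [roll, pitch, yaw] about the fixed x, y, z axes, in that order (R = Rz(yaw) Ry(pitch) Rx(roll)).
In Python, from bench import robot, snapshot, calibration gives the robot as it stands. The module is installed in compiled form; this text tells all that it offers.
- The arm moves only by the tool servo_tool, never from a script. Its argument "series" is text: rows parted by semicolons, each of 5 numbers parted by spaces: the closure, from -1 (fully open) to 1 (shut), then the shift along the tool's x, y, z in cm, then the turn about the tool's z in rad. A call has 1 to 20 rows; each row is the pose to reach, as a shift and turn from the pose commanded when the call began, along the tool's axes at that moment; what a row does not reach only later rows make up. A row lasts 1/12 s, in which the tool goes at most 41.7 mm and 7.16 degrees, less where a joint would pass 70% of its speed; a pose out of reach is approached as far as the arm can. A call with a gripper value outside its range is refused whole. The fingers move at their own pace and stop on an object; the grip force is fixed at half the most. Time passes only in rows, so rows that repeat a pose let the fingers close. It gives the time, the measured TCP pose, the force and the opening at its end, in the units of the state.
- robot.get_obs(): the state, without advancing time (a new reading comes with each control period).
- snapshot(name): name is "side" or "top" or "wrist"; returns (picture, depth): 480x640x3 uint8, red, green, blue; 480x640 float32, m along the optical axis (not along the pixel's ray), 0 where there is no reading.
- calibration(name): a dict with "fx", "fy", "cx", "cy" (pixels), "k1" (the pictures are not rectified: a ray, as slopes to the right and down, at radius r is drawn at 1 + k1 r^2 times it, then the intrinsics apply), "rvec" (rotation vector, rad) and "tvec" (3), from world to camera coordinates, as OpenCV has them; the wrist camera has in their place "tool_from_camera" (4x4, takes a point from camera to tool coordinates, whose origin is the TCP and whose axes are the flange's). Camera axes: x right, y down, z forward; pixel columns grow to the right and rows downward; lengths in m; the calibration is good to about 2 mm. A picture is of the moment at which its call begins: read the wrist's pose just before it. calibration takes no time and is no camera call.
- robot.close_job(): hands the job in, once; it reports no verdict.
The state is a dict: "time": time; "joint_positions": joint angles; "qvel": joint speeds; "joint_torque": joint torques, N m; "tool_pos": TCP position; "ee_rot": TCP orientation; "wrist_force": force on the tool from outside, world axes, zero at the start; "wrist_torque": the same for the moment, N m; "width": finger opening in m.
Only numpy, scipy, OpenCV 4.12 (cv2) and the standard library are available. Lean on these libraries where they do the work, as an engineer would, in place of code of your own. Each camera call takes 0.05 s, during which the arm holds its last target. There are 200 camera calls.

## Working session

There is one attempt and no reset: what is moved stays moved. The work goes in short steps, Python scripts to look and compute and a tool call to move; the robot and the scene stay as the last step left them, time stands still between calls to the robot, and variables do not carry over. Pictures are saved under pics/ and viewed, about 8 in all and at most 12, crops included, and the job is handed in when it is done.

Besides the shell and the picture viewer there is one more tool, called after "Request:" as name(argument=value, ...), one argument or row to a line, values as JSON. servo_tool: Moves the arm, as the interface text tells. Its arguments: {"type":"object","properties":{"series":{"type":"string"}},"required":["series"]}

```bash
mkdir -p pics; cat > h.py <<'E'
import numpy as np, cv2, pickle
from bench import robot, snapshot, calibration
from scipy.spatial.transform import Rotation as R
def shot(name):
    o=robot.get_obs(); im,d=snapshot(name); c=calibration(name)
    if 'rvec' in c:
        T=np.eye(4); T[:3,:3]=cv2.Rodrigues(np.array(c['rvec'],float))[0]; T[:3,3]=np.ravel(c['tvec']); T=np.linalg.inv(T)
    else:
        B=np.eye(4); B[:3,:3]=R.from_euler('xyz',o['ee_rot']).as_matrix(); B[:3,3]=o['tool_pos']; T=B@np.array(c['tool_from_camera'])
    return im,d,c,T
def rays(c,uv):
    K=np.array([[c['fx'],0,c['cx']],[0,c['fy'],c['cy']],[0,0,1.]])
    p=cv2.undistortPoints(np.array(uv,np.float64).reshape(-1,1,2),K,np.array([c['k1'],0,0,0,0.])).reshape(-1,2)
    return np.c_[p,np.ones(len(p))]
def cloud(s):
    im,d,c,T=s; v,u=np.mgrid[:480,:640]
    P=rays(c,np.c_[u.ravel(),v.ravel()])*d.reshape(-1,1)
    W=(P@T[:3,:3].T+T[:3,3]).reshape(480,640,3); W[d==0]=np.nan; return W
def save(n,im): cv2.imwrite('pics/'+n+'.png',im[:,:,::-1])
E
python3 - <<'E'
from h import *
S={}
for n in ['side','top']:
    s=shot(n); S[n]=s; print(n,s[3][:3].round(3).tolist())
pickle.dump(S,open('s0.pkl','wb'))
save('both0',np.hstack([cv2.resize(S[n][0],(400,300),interpolation=cv2.INTER_AREA) for n in S]))
save('top0',S['top'][0]);save('side0',S['side'][0])
o=robot.get_obs();print(o)
E
```

```text
side [[0.992, -0.069, 0.109, 0.436], [-0.129, -0.583, 0.802, -0.981], [0.008, -0.809, -0.587, 0.819]]
top [[-0.078, -0.975, 0.207, 0.285], [-0.997, 0.075, -0.022, -0.005], [0.006, -0.208, -0.978, 1.419]]
{'time': 0.1, 'joint_positions': array([-1.44909963e+00,  8.78703061e-02,  1.37205427e+00,  1.90225452e-05,
        1.68358813e+00, -1.03115712e-01]), 'qvel': array([-0.00120118, -0.00287395, -0.0038571 ,  0.00026616, -0.00058597,
       -0.0020445 ]), 'joint_torque': array([ 1.31497753e-03, -3.41254771e+01, -3.03301013e+01,  7.17894151e-02,
        3.04732681e-02, -1.00221314e-04]), 'tool_pos': array([ 0.12254367, -0.53568847,  0.20445189]), 'ee_rot': array([-3.13968474e+00, -2.16442226e-04,  2.24814322e-01]), 'wrist_force': array([-0.14302034,  0.02013476, -0.98659117]), 'wrist_torque': array([-0.00932074, -0.03047965,  0.04387333]), 'width': 0.09387040223233398}
```

View pics/top0.png

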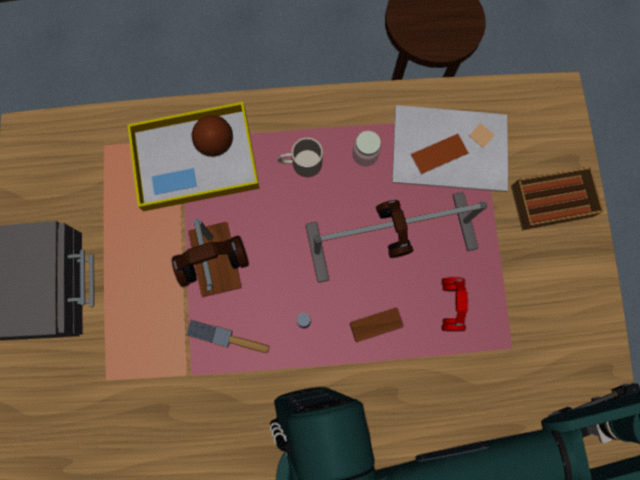

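View pics/side0.png

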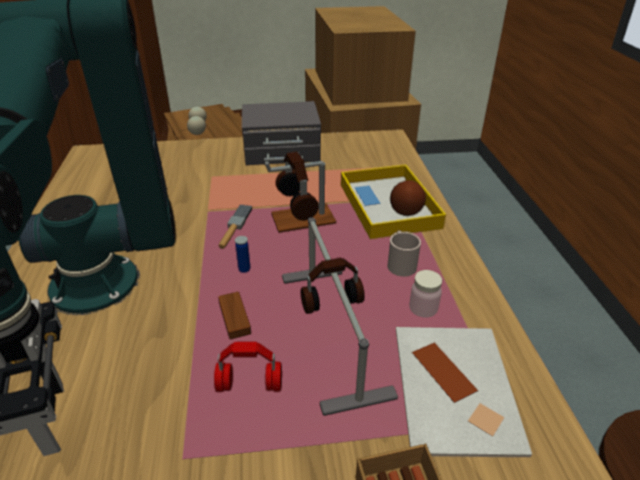

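The top view shows the large brown ears on the hook stand at about (208,258). The rail runs from (318,238) to (483,208), with the small brown pair on it at (398,226). The red look-alike lies flat on the table at (455,303). The brown pair on the stand is the larger one and hangs on the hook, so it is the target. Next I measure and view an enlarged crop.

```bash
python3 - <<'E'
from h import *
S=pickle.load(open('s0.pkl','rb'))
for n in S:
    im=S[n][0].astype(int);W=cloud(S[n]);z=W[...,2]
    hsv=cv2.cvtColor(S[n][0],cv2.COLOR_RGB2HSV)
    mx=im.max(2);sat=(mx-im.min(2))/np.maximum(mx,1)
    X,Y=W[...,0],W[...,1]
    reg=(X>0.25)&(X<.75)&(Y>-.5)&(Y<.5)
    grey=reg&(sat<0.2)&(z>.14)&(z<.21)
    # rail: y<0.1 ; stand y>0.1
    for nm,m in [('bar',grey&(Y<.1)),('hook',grey&(Y>.1))]:
        P=W[m]
        if len(P)<10: print(n,nm,len(P));continue
        l=cv2.fitLine(P[:,:2].astype(np.float32),cv2.DIST_HUBER,0,.01,.01).ravel()
        t=(P[:,:2]-l[2:])@l[:2]
        print(n,nm,len(P),'dir',l[:2].round(4),np.degrees(np.arctan2(l[1],l[0])).round(2),'ends',(l[2:]+l[:2]*t.min()).round(4),(l[2:]+l[:2]*t.max()).round(4),'z',np.percentile(P[:,2],[5,50,95]).round(4))
    for nm,a,b,zz in [('small',-.25,.05,.172),('large',.15,.5,.19)]:
        m=reg&(sat>0.4)&(z>zz)&(z<.24)&(Y>a)&(Y<b); P=W[m]
        if len(P)<10: print(n,nm,len(P));continue
        r=cv2.minAreaRect(P[:,:2].astype(np.float32))
        print(n,nm,len(P),P.mean(0).round(4),'top',np.percentile(P[:,2],[50,90,98]).round(4),'rect',np.round(r[0],4),np.round(r[1],4),round(r[2],2))
im=S['top'][0];im2=S['side'][0]
a=cv2.resize(im[200:310,150:290],(400,314),interpolation=cv2.INTER_CUBIC);b=cv2.resize(im2[130:240,230:370],(400,314),interpolation=cv2.INTER_CUBIC)
c=cv2.resize(im[180:290,300:500],(400,220),interpolation=cv2.INTER_CUBIC);d=cv2.resize(im2[200:420,270:410],(400,220),interpolation=cv2.INTER_CUBIC)
save('crop',np.vstack([np.hstack([a,b]),np.hstack([c,d])]))
E
```

```text
side bar 866 dir [ 0.1295 -0.9916] -82.56 ends [ 0.5313 -0.029 ] [ 0.5825 -0.421 ] z [0.1471 0.1686 0.1716]
side hook 300 dir [0.9905 0.1375] 7.9 ends [0.4377 0.2005] [0.5973 0.2226] z [0.1445 0.175  0.1909]
side small 411 [ 0.5559 -0.2195  0.1835] top [0.1851 0.1888 0.1898] rect [ 0.5575 -0.2169] [0.0782 0.0298] 12.05
side large 222 [0.5168 0.202  0.2005] top [0.2025 0.2051 0.2064] rect [0.5177 0.2058] [0.033  0.0779] 14.0
top bar 875 dir [ 0.1285 -0.9917] -82.62 ends [ 0.534  -0.0258] [ 0.5848 -0.4179] z [0.1622 0.1691 0.1742]
top hook 349 dir [0.9883 0.1527] 8.78 ends [0.437  0.2012] [0.6009 0.2265] z [0.1619 0.1786 0.1948]
top small 383 [ 0.5568 -0.215   0.1853] top [0.1866 0.1909 0.1929] rect [ 0.5591 -0.2153] [0.081  0.0271] 10.53
top large 632 [0.517  0.2129 0.2016] top [0.2026 0.2064 0.2081] rect [0.518 0.213] [0.035  0.0928] 14.01
```

View pics/crop.png

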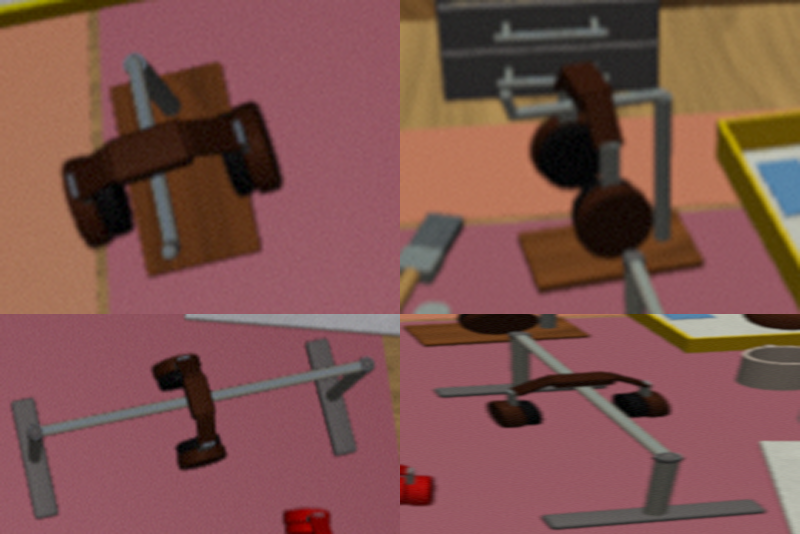

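The crop confirms it: the big pair hangs on the hook (top-left panel), and the small pair sits near the middle of the rail. The wider side is too close to call from these views, so I'll check with the wrist camera from over the rail.

```bash
cat >> h.py <<'E'
def go(target,yaw):
    o=robot.get_obs(); B=R.from_euler('xyz',o['ee_rot']).as_matrix()
    s=B.T@(np.array(target)-o['tool_pos'])*100
    dy=-(yaw-o['ee_rot'][2]); dy=(dy+np.pi)%(2*np.pi)-np.pi
    print('pos',o['tool_pos'].round(4),'rot',o['ee_rot'].round(4),'t',round(o['time'],2),'F',o['wrist_force'].round(1),'w',round(o['width'],4)); print('shift cm',s.round(2),'turn',round(dy,3),'rows',max(np.linalg.norm(s)/4.17,abs(dy)/.125))
E
python3 - <<'E'
from h import *
c=calibration('wrist');print({k:np.round(v,3).tolist() for k,v in c.items()})
go([.47,-.23,.40],1.0)
E
```

```text
{'fx': 353.814, 'fy': 353.814, 'cx': 318.097, 'cy': 242.626, 'k1': -0.068, 'tool_from_camera': [[0.001, -0.96, -0.28, 0.082], [1.0, 0.001, -0.0, 0.001], [0.0, -0.28, 0.96, -0.178], [0.0, 0.0, 0.0, 1.0]]}
pos [ 0.1225 -0.5357  0.2045] rot [-3.1397e+00 -2.0000e-04  2.2480e-01] t 0.1 F [-0.1  0.  -1. ] w 0.0939
shift cm [ 40.69 -22.09 -19.5 ] turn -0.775 rows 12.04807248136903
```

Request:
servo_tool(
  series="-1 10 -4 -19.5 0;-1 10 -4 -19.5 0;-1 10 -4 -19.5 0;-1 10 -4 -19.5 0;-1 10 -4 -19.5 0;-1 10 -4 -19.5 0;-1 53.3 -20.1 -19.5 0.1;-1 53.3 -20.1 -19.5 0.1;-1 53.3 -20.1 -19.5 0.1;-1 53.3 -20.1 -19.5 0.1;-1 53.3 -20.1 -19.5 0.1;-1 53.3 -20.1 -19.5 0.1;-1 53.3 -20.1 -19.5 0.1;-1 53.3 -20.1 -19.5 0.1;-1 53.3 -20.1 -19.5 0.1;-1 53.3 -20.1 -19.5 0.1;-1 53.3 -20.1 -19.5 0.1;-1 53.3 -20.1 -19.5 0.1;-1 53.3 -20.1 -19.5 0.1;-1 53.3 -20.1 -19.5 0.1",
)

```text
time: 1.77
tool_pos: [0.5972, -0.2216, 0.3996]
ee_rot: [-3.141, 0.002, 0.125]
wrist_force: [-0.4, -0.2, 0.4]
width: 0.094
```

```bash
python3 - <<'E'
from h import *
s=shot('wrist');pickle.dump(s,open('s1.pkl','wb'));save('w1',s[0])
im=s[0].astype(int);W=cloud(s);z=W[...,2];mx=im.max(2);sat=(mx-im.min(2))/np.maximum(mx,1)
X,Y=W[...,0],W[...,1];reg=(X>.4)&(X<.72)&(Y>-.55)&(Y<.1)
g=reg&(sat<.2)&(z>.15)&(z<.19);P=W[g]
l=cv2.fitLine(P[:,:2].astype(np.float32),cv2.DIST_HUBER,0,.01,.01).ravel();l[:2]*=np.sign(l[1])
t=(P[:,:2]-l[2:])@l[:2]
print('bar',len(P),l.round(4),np.degrees(np.arctan2(l[1],l[0])),(l[2:]+l[:2]*t.min()).round(4),(l[2:]+l[:2]*t.max()).round(4),np.percentile(P[:,2],[5,50,95]).round(4),'perp',np.percentile((P[:,:2]-l[2:])@[-l[1],l[0]],[2,98]))
mid=l[2:]+l[:2]*(t.min()+t.max())/2;print('mid',mid)
m=reg&(sat>.4)&(z>.13)&(z<.24);P=W[m];q=(P[:,:2]-mid)@l[:2];p=(P[:,:2]-mid)@[l[1],-l[0]]
print('small',len(P),np.percentile(q,[1,50,99]),np.percentile(p,[1,99]),'top',np.percentile(P[:,2],98))
k=P[:,2]>.182;print('pad',np.percentile(q[k],[1,50,99]),cv2.minAreaRect(P[k][:,:2].astype(np.float32)))
v,u=np.nonzero(m);print('px',u.min(),u.max(),v.min(),v.max());v,u=np.nonzero(g);print(u.min(),u.max(),v.min(),v.max())
go([.517,.21,.40],np.radians(104))
E
```

```text
bar 3017 [-0.1268  0.9919  0.5648 -0.2432] 97.28741 [ 0.5873 -0.4189] [ 0.5371 -0.027 ] [0.1634 0.1678 0.1702] perp [-0.00701855  0.00641088]
mid [ 0.56219619 -0.2229254 ]
small 1479 [-0.00452374  0.00815222  0.01994214] [-0.04844527  0.04686031] top 0.18819402847004202
pad [-0.00452415  0.00805863  0.02035682] ((0.5599583387374878, -0.21511083841323853), (0.05732573941349983, 0.024996215477585793), 9.240640640258789)
px 297 472 195 277
154 477 197 279
pos [ 0.5966 -0.2221  0.4006] rot [3.1412e+00 6.0000e-04 1.2360e-01] t 1.82 F [-1.   0.2  0.9] w 0.094
shift cm [ -2.57 -43.86   0.05] turn -1.692 rows 13.532097460216315
```

View pics/w1.png

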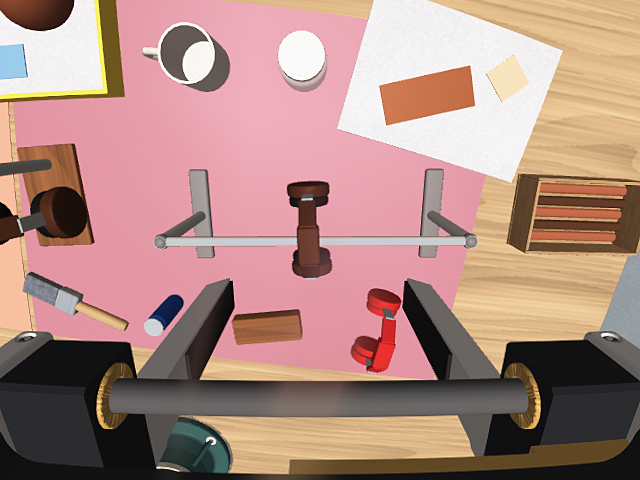

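The wrist view has the bar at px 160–471 on row 241 and the small pad's centre at about 309, so the pair sits 8 mm to +y of the middle. All three views agree, so the wider free side is −y (right in this picture). Now I move over the large pair.

Request:
servo_tool(
  series="-0.4 -2.6 -43.9 0 -1.69;-0.4 -2.6 -43.9 0 -1.69;-0.4 -2.6 -43.9 0 -1.69;-0.4 -2.6 -43.9 0 -1.69;-0.4 -2.6 -43.9 0 -1.69;-0.4 -2.6 -43.9 0 -1.69;-0.4 -2.6 -43.9 0 -1.69;-0.4 -2.6 -43.9 0 -1.69;-0.4 -2.6 -43.9 0 -1.69;-0.4 -2.6 -43.9 0 -1.69;-0.4 -2.6 -43.9 0 -1.69;-0.4 -2.6 -43.9 0 -1.69;-0.4 -2.6 -43.9 0 -1.69;-0.4 -2.6 -43.9 0 -1.69;-0.4 -2.6 -43.9 0 -1.69;-0.4 -2.6 -43.9 0 -1.69;-0.4 -2.6 -43.9 0 -1.69;-0.4 -2.6 -43.9 0 -1.69;-0.4 -2.6 -43.9 0 -1.69;-0.4 -2.6 -43.9 0 -1.69",
)

```text
time: 3.48
tool_pos: [0.517, 0.2106, 0.4004]
ee_rot: [-3.142, 0.0, 1.814]
wrist_force: [0.5, -0.3, -0.0]
width: 0.066
```

```bash
cat > e.py <<'E'
from h import *
def meas(tag):
    s=shot('wrist');pickle.dump(s,open(tag+'.pkl','wb'));save(tag,s[0])
    im=s[0].astype(int);W=cloud(s);z=W[...,2];mx=im.max(2);sat=(mx-im.min(2))/np.maximum(mx,1)
    X,Y=W[...,0],W[...,1];reg=(X>.4)&(X<.65)&(Y>.08)&(Y<.35)
    g=reg&(sat<.2)&(z>.165)&(z<.19);P=W[g]
    if len(P)>20:
        l=cv2.fitLine(P[:,:2].astype(np.float32),cv2.DIST_HUBER,0,.01,.01).ravel();t=(P[:,:2]-l[2:])@l[:2]
        print('arm',len(P),l.round(4),np.degrees(np.arctan2(l[1],l[0])),(l[2:]+l[:2]*t.min()).round(4),(l[2:]+l[:2]*t.max()).round(4),np.percentile(P[:,2],[50,95]).round(4))
    for lo,hi in [(.1,.24),(.198,.24)]:
        m=reg&(sat>.4)&(z>lo)&(z<hi);P=W[m]
        print(lo,len(P),'top',np.percentile(P[:,2],[50,98]).round(4),cv2.minAreaRect(P[:,:2].astype(np.float32)),P.mean(0).round(4))
E
python3 - <<'E'
from e import *
meas('w2')
go([.517,.211,.27],np.radians(104))
E
```

```text
arm 1129 [0.989  0.1479 0.5266 0.2183] 8.505296 [0.447  0.2064] [0.6006 0.2294] [0.1776 0.18  ]
0.1 4192 top [0.1923 0.2039] ((0.5274507403373718, 0.2177557349205017), (0.11219774931669235, 0.163674458861351), 13.978333473205566) [0.5162 0.2274 0.1724]
0.198 1875 top [0.2024 0.2042] ((0.519383430480957, 0.2156100571155548), (0.0339507982134819, 0.0713534876704216), 14.185898780822754) [0.5189 0.2173 0.2022]
pos [0.517  0.2108 0.4004] rot [-3.1415e+00  1.0000e-04  1.8142e+00] t 3.53 F [0.8 0.4 0.5] w 0.0657
shift cm [2.000e-02 1.000e-02 1.304e+01] turn -0.001 rows 3.1275084470819334
```

View pics/w2.png

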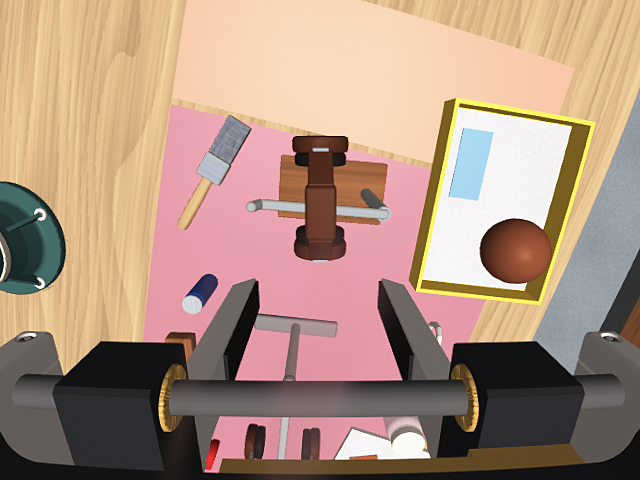

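The large pair is centred near px (320,213) with its band aligned with the picture's vertical. The jaw axis already matches its x axis (yaw 14°). I descend and stop 5 mm above the hook arm.

Request:
servo_tool(
  series="-0.4 0.3 0.2 4 0;-0.4 0.3 0.2 8 0;-0.4 0.3 0.2 12 0;-0.4 0.3 0.2 15 0;-0.4 0.3 0.2 17 0;-0.4 0.3 0.2 18.5 0;-0.4 0.3 0.2 19.5 0;-0.4 0.3 0.2 20.3 0;-0.4 0.3 0.2 21 0;-0.4 0.3 0.2 21.5 0;-0.4 0.3 0.2 21.5 0;-0.4 0.3 0.2 21.5 0",
)

```text
time: 4.53
tool_pos: [0.5185, 0.2144, 0.186]
ee_rot: [3.141, 0.0, 1.815]
wrist_force: [0.5, 0.7, -0.4]
width: 0.0661
```

```bash
python3 - <<'E'
from h import *
go([.5185,.2145,.185],np.radians(104))
s=shot('side');w=shot('wrist')
save('g1',np.hstack([cv2.resize(s[0][130:250,230:390],(400,300),interpolation=cv2.INTER_CUBIC),cv2.resize(w[0],(400,300),interpolation=cv2.INTER_AREA)]))
E
```

```text
pos [0.5185 0.2144 0.186 ] rot [3.1406e+00 1.0000e-04 1.8148e+00] t 4.53 F [ 0.5  0.7 -0.4] w 0.0661
shift cm [0.01 0.01 0.1 ] turn -0.0 rows 0.024611966479427035
```

View pics/g1.png

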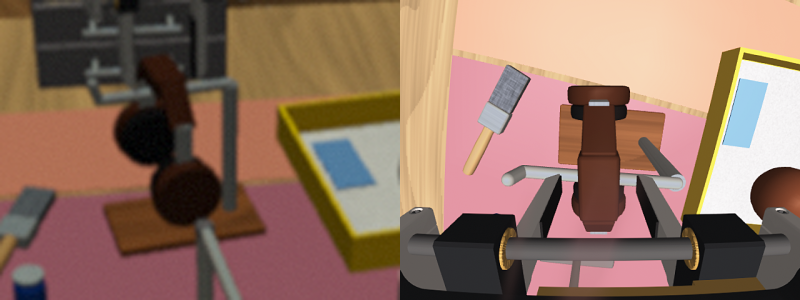

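The fingers straddle the pad in the wrist half of the picture, with the pad at about (600,170). Its centre looks a little above the TCP row, so I'll check from depth.

```bash
python3 - <<'E'
from h import *
s=shot('wrist');W=cloud(s);im=s[0].astype(int);mx=im.max(2);sat=(mx-im.min(2))/np.maximum(mx,1)
o=robot.get_obs();y=o['ee_rot'][2]
ex=np.array([np.cos(y),np.sin(y)]);ey=np.array([np.sin(y),-np.cos(y)])
D=W[...,:2]-o['tool_pos'][:2];a=D@ex;b=D@ey
for r in range(170,350,8):
    k=(sat[r]>.4)&(W[r,:,2]>.12)&(abs(b[r])<.05)
    if k.sum()>5:print(r,'toolx',np.median(a[r][k]).round(4),'z',np.median(W[r,:,2][k]).round(4),'y',b[r][k].min().round(4),b[r][k].max().round(4))
S=shot('side');save('side1',S[0])
E
```

```text
170 toolx 0.0653 z 0.167 y -0.0127 0.0139
178 toolx 0.0613 z 0.1708 y -0.0131 0.0143
186 toolx 0.0575 z 0.1751 y -0.0129 0.014
194 toolx 0.0538 z 0.1788 y -0.0133 0.0144
202 toolx 0.0502 z 0.1828 y -0.013 0.0142
210 toolx 0.0467 z 0.1865 y -0.0128 0.0145
218 toolx 0.0433 z 0.1901 y -0.0131 0.0142
226 toolx 0.0399 z 0.1934 y -0.013 0.0135
234 toolx 0.0368 z 0.1969 y -0.0134 0.0145
242 toolx 0.0336 z 0.2001 y -0.0152 0.0163
250 toolx 0.0298 z 0.2008 y -0.0164 0.0176
258 toolx 0.0263 z 0.2027 y -0.0162 0.0174
266 toolx 0.0222 z 0.2028 y -0.0165 0.0175
274 toolx 0.0181 z 0.2028 y -0.0159 0.017
282 toolx 0.0138 z 0.2026 y -0.016 0.0164
290 toolx 0.0095 z 0.2027 y -0.0323 0.0333
298 toolx 0.0051 z 0.2027 y -0.0164 0.0167
306 toolx 0.0007 z 0.2026 y -0.0323 0.017
314 toolx -0.0037 z 0.2028 y -0.016 0.0166
322 toolx -0.0083 z 0.2028 y -0.0325 0.0168
330 toolx -0.013 z 0.2027 y -0.0325 0.017
338 toolx -0.0175 z 0.2029 y -0.0324 0.0333
346 toolx -0.0224 z 0.2027 y -0.0166 0.035
```

View pics/side1.png

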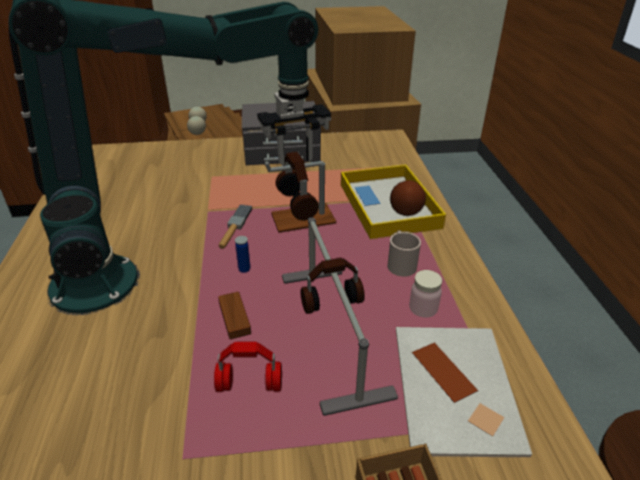

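The side view shows the gripper over the large pair at about (295,150). The pad spans tool x from about −0.028 to +0.032 and is centred in y, so I close.

Request:
servo_tool(
  series="1 0 0 0 0;1 0 0 0 0;1 0 0 0 0;1 0 0 0 0;1 0 0 0 0;1 0 0 0 0;1 0 0 0 0;1 0 0 0 0;1 0 0 0 0;1 0 0 0 0",
)

```text
time: 5.57
tool_pos: [0.5182, 0.2143, 0.1855]
ee_rot: [3.141, 0.0, 1.815]
wrist_force: [1.1, 0.0, -0.8]
width: 0.0334
```

Request:
servo_tool(
  series="1 0 0 -0.5 0;1 0 0 -1.5 0;1 0 0 -3 0;1 0 0 -5 0;1 0 0 -7 0;1 0 0 -9 0;1 0 0 -11 0;1 0 0 -13 0;1 0 0 -15 0;1 0 0 -17 0;1 0 0 -18.5 0;1 0 0 -19.5 0;1 0 0 -20 0;1 0 0 -20 0;1 0 0 -20 0;1 0 0 -20 0",
)

```text
time: 6.9
tool_pos: [0.5179, 0.2143, 0.3843]
ee_rot: [-3.139, 0.0, 1.815]
wrist_force: [-0.9, -0.4, -2.7]
width: 0.0338
```

```bash
python3 - <<'E'
from h import *
a=.1295/.9916; mid=np.array([.5605,-.2232]); d=np.array([-.1275,.9918]); print(mid-.104*d)
p=mid-.104*d
go([p[0],p[1],.386],np.radians(7.35))
w=shot('wrist');s=shot('side');pickle.dump(w,open('w3.pkl','wb'))
save('g2',np.hstack([cv2.resize(s[0][60:240,200:440],(400,300),interpolation=cv2.INTER_CUBIC),cv2.resize(w[0],(400,300),interpolation=cv2.INTER_AREA)]))
E
```

```text
[ 0.57376   -0.3263472]
pos [0.5179 0.2143 0.3843] rot [-3.1394e+00  2.0000e-04  1.8148e+00] t 6.9 F [-0.9 -0.4 -2.7] w 0.0338
shift cm [-53.81  -7.64  -0.14] turn 1.686 rows 13.491953620771952
```

View pics/g2.png

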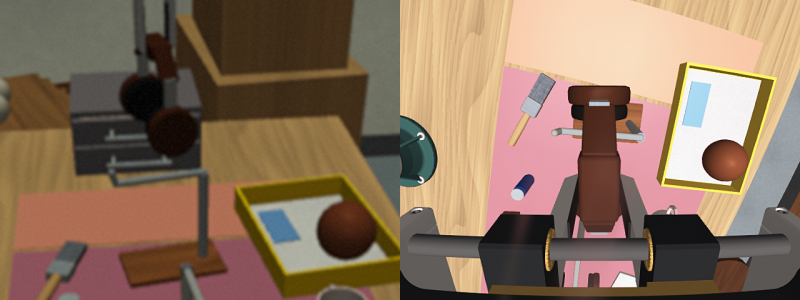

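The pair is clear of the hook, with the cups at about (140,95) and (172,130) in the left half. It hangs straight, with the hook free below. Now I carry it across, keeping the height.

Request:
servo_tool(
  series="1 -1 -0.1 0 0.03;1 -2.7 -0.4 0 0.08;1 -5.4 -0.8 0 0.17;1 -8.6 -1.2 0 0.27;1 -11.8 -1.7 0 0.37;1 -15.1 -2.1 0 0.47;1 -18.3 -2.6 0 0.57;1 -21.5 -3.1 0 0.67;1 -24.7 -3.5 0 0.77;1 -28 -4 0 0.88;1 -31.2 -4.4 0 0.98;1 -34.4 -4.9 0 1.08;1 -37.7 -5.3 0 1.18;1 -40.9 -5.8 0 1.28;1 -44.1 -6.3 0 1.38;1 -47.3 -6.7 0 1.48;1 -50.3 -7.1 0 1.57;1 -52.4 -7.4 0 1.64;1 -53.5 -7.6 0 1.68;1 -53.8 -7.6 0 1.686",
)

```text
time: 8.67
tool_pos: [0.5735, -0.3295, 0.3834]
ee_rot: [-3.141, 0.003, 0.123]
wrist_force: [-0.9, 0.0, -2.2]
width: 0.0341
```

Request:
servo_tool(
  series="1 0 0 0 0;1 0 0 0 0;1 0 0 0 0;1 0 0 0 0;1 0 0 0 0;1 0 0 0 0",
)

```text
time: 9.17
tool_pos: [0.5744, -0.3253, 0.3861]
ee_rot: [3.141, -0.001, 0.13]
wrist_force: [0.5, 0.3, -2.8]
width: 0.0336
```

```bash
cat > m.py <<'E'
from h import *
def run(tag,zlo,save_=True):
    o=robot.get_obs();y=o['ee_rot'][2];w=shot('wrist');W=cloud(w);im=w[0].astype(int)
    if save_: save(tag,w[0])
    mx=im.max(2);sat=(mx-im.min(2))/np.maximum(mx,1)
    ex=np.array([np.cos(y),np.sin(y)]);ey=np.array([np.sin(y),-np.cos(y)])
    D=W[...,:2]-o['tool_pos'][:2];a=D@ex;b=D@ey;z=W[...,2]
    print(o['tool_pos'].round(4),o['ee_rot'].round(4),'t',round(o['time'],2),o['wrist_force'].round(1))
    g=(sat<.2)&(z>.155)&(z<.18)&(W[...,1]<.0)&(W[...,1]>-.45)&(W[...,0]>.5)&(W[...,0]<.63)
    P=W[g]
    if len(P)>30:
        q=np.c_[b[g],a[g]].astype(np.float32);l=cv2.fitLine(q,cv2.DIST_HUBER,0,.01,.01).ravel();l[:2]*=np.sign(l[0])
        print('bar n',len(P),'toolx at y=0',l[3]-l[2]*l[1]/l[0],'slope',l[1]/l[0],'y',q[:,0].min(),q[:,0].max(),'z',np.median(P[:,2]))
    else: print('bar n',len(P))
    m=(sat>.4)&(z>zlo)&(abs(b)<.03)&(abs(a)<.14)
    r=cv2.minAreaRect(np.c_[b[m],a[m]].astype(np.float32));print('ears',m.sum(),r,'toolx',a[m].min(),a[m].max(),'top',np.percentile(z[m],98))
E
python3 - <<'E'
from m import *
run('w4',.25)
s=shot('side');w=shot('wrist')
save('g3',np.hstack([cv2.resize(s[0][60:440,200:440],(380,600)),cv2.resize(w[0],(400,300))[np.r_[0:300,0:300]]]))
E
```

```text
[ 0.5744 -0.3253  0.3861] [ 3.141e+00 -5.000e-04  1.299e-01] t 9.17 [ 0.5  0.3 -2.8]
bar n 2685 toolx at y=0 0.0006172401 slope -0.0001618807 y -0.30082035 0.095100015 z 0.16800826556542853
ears 21077 ((-8.631497621536255e-06, 0.0030616074800491333), (0.16344007849693298, 0.05997998267412186), 89.98455047607422) toolx -0.07865105726246645 0.08477379307452224 top 0.5124409127289835
```

View pics/g3.png

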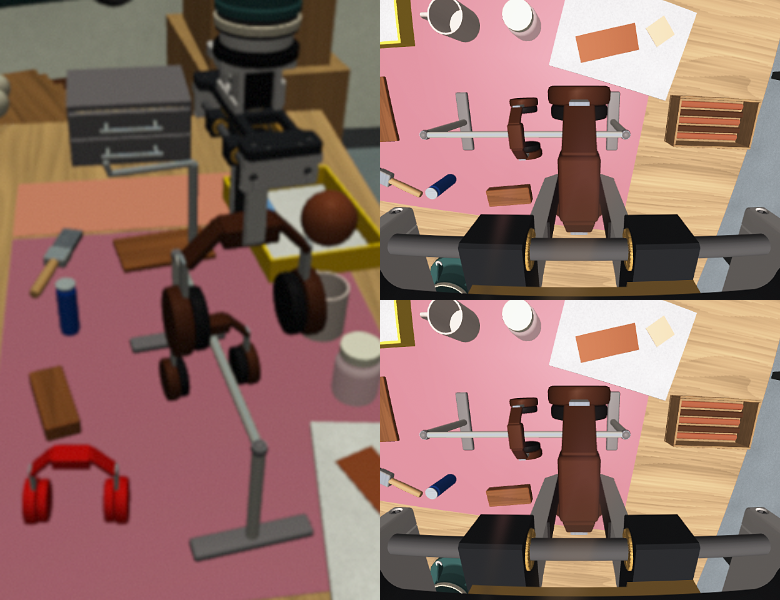

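The pair is held level above the free right part of the rail. The bar is parallel to the jaw axis (slope 0), and the small pair is untouched with a clear gap. I lower partway with a 2 mm correction and re-measure.

Request:
servo_tool(
  series="1 -0.2 0 1 0;1 -0.2 0 2.5 0;1 -0.2 0 4.5 0;1 -0.2 0 6.5 0;1 -0.2 0 8.5 0;1 -0.2 0 10.5 0;1 -0.2 0 12 0;1 -0.2 0 13.5 0;1 -0.2 0 14.8 0;1 -0.2 0 15.6 0;1 -0.2 0 16 0;1 -0.2 0 16 0;1 -0.2 0 16 0;1 -0.2 0 16 0",
)

```text
time: 10.48
tool_pos: [0.5728, -0.3267, 0.2269]
ee_rot: [3.14, -0.002, 0.129]
wrist_force: [0.5, -0.5, -2.1]
width: 0.034
```

```bash
python3 - <<'E'
from m import *
run('w5',.2)
o=robot.get_obs();y=o['ee_rot'][2]
w=shot('wrist');W=cloud(w);im=w[0].astype(int);mx=im.max(2);sat=(mx-im.min(2))/np.maximum(mx,1)
ex=np.array([np.cos(y),np.sin(y)]);ey=np.array([np.sin(y),-np.cos(y)])
D=W[...,:2]-o['tool_pos'][:2];a=D@ex;b=D@ey
for r in range(130,372,8):
    k=(sat[r]>.4)&(W[r,:,2]>.12)&(W[r,:,2]<.3)&(abs(b[r])<.05)
    if k.sum()>5:print(r,'toolx',np.median(a[r][k]).round(4),'z',np.median(W[r,:,2][k]).round(4),'y',b[r][k].min().round(4),b[r][k].max().round(4))
s=shot('side');t=shot('top')
save('g4',np.hstack([cv2.resize(s[0][160:440,200:440],(400,466)),cv2.resize(t[0][160:300,300:500],(400,466))]))
E
```

```text
[ 0.5728 -0.3267  0.2269] [ 3.1399e+00 -1.8000e-03  1.2880e-01] t 10.48 [ 0.5 -0.5 -2.1]
bar n 5682 toolx at y=0 0.0027789383 slope -7.324746e-05 y -0.24111073 0.09387649 z 0.1678296907869773
ears 18662 ((7.061474025249481e-05, 0.0024495497345924377), (0.059975676238536835, 0.13138724863529205), 0.21439534425735474) toolx -0.06320297296791409 0.06819057777903 top 0.3558491327867551
138 toolx 0.084 z 0.1594 y -0.0323 0.0332
146 toolx 0.0788 z 0.162 y -0.0353 0.0372
154 toolx 0.0736 z 0.1626 y -0.0355 0.0363
162 toolx 0.0681 z 0.1576 y -0.0351 0.0357
170 toolx 0.0666 z 0.2082 y -0.0128 0.0144
178 toolx 0.0626 z 0.2122 y -0.0167 0.0332
186 toolx 0.0588 z 0.2161 y -0.0307 0.0144
194 toolx 0.0551 z 0.2202 y -0.0127 0.0142
202 toolx 0.0515 z 0.2241 y -0.0131 0.014
210 toolx 0.048 z 0.2277 y -0.0129 0.0139
218 toolx 0.0447 z 0.2316 y -0.0126 0.0141
226 toolx 0.0414 z 0.2349 y -0.013 0.0139
234 toolx 0.0382 z 0.2384 y -0.0128 0.0142
242 toolx 0.0351 z 0.2416 y -0.0146 0.0163
250 toolx 0.0312 z 0.242 y -0.0153 0.0161
258 toolx 0.0278 z 0.244 y -0.0156 0.017
266 toolx 0.0238 z 0.2443 y -0.0156 0.0166
274 toolx 0.0195 z 0.244 y -0.0158 0.0167
282 toolx 0.0154 z 0.2441 y -0.016 0.0168
290 toolx 0.0111 z 0.2441 y -0.0174 0.017
298 toolx 0.0068 z 0.2442 y -0.0161 0.0166
306 toolx 0.0024 z 0.2441 y -0.0157 0.0167
314 toolx -0.0021 z 0.2441 y -0.0159 0.0171
322 toolx -0.0066 z 0.2441 y -0.0161 0.0172
330 toolx -0.0112 z 0.2441 y -0.0257 0.0271
338 toolx -0.0159 z 0.2441 y -0.0275 0.0291
346 toolx -0.0207 z 0.244 y -0.0254 0.0269
354 toolx -0.026 z 0.2432 y -0.0132 0.0144
362 toolx -0.0353 z 0.2371 y -0.0124 0.0134
370 toolx -0.0593 z 0.2114 y -0.0125 0.013
```

View pics/g4.png

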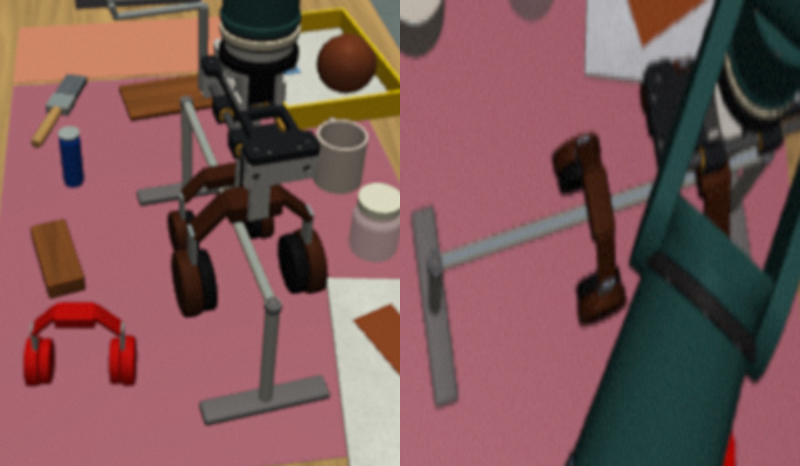

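The pad's centre is at tool x +2.0 mm by band symmetry, and the bar is at +2.8 mm, so it is well centred, level and square. I lower gently, expecting contact at about TCP z 0.176.

Request:
servo_tool(
  series="1 0 0 0.8 0;1 0 0 1.8 0;1 0 0 2.8 0;1 0 0 3.5 0;1 0 0 4 0;1 0 0 4.3 0;1 0 0 4.5 0;1 0 0 4.6 0;1 0 0 4.7 0;1 0 0 4.7 0;1 0 0 4.7 0",
)

```text
time: 11.6
tool_pos: [0.5726, -0.3265, 0.179]
ee_rot: [3.141, -0.001, 0.129]
wrist_force: [0.1, 0.2, -3.3]
width: 0.0336
```

Request:
servo_tool(
  series="1 0 0 0.1 0;1 0 0 0.15 0;1 0 0 0.2 0;1 0 0 0.25 0;1 0 0 0.3 0;1 0 0 0.3 0;1 0 0 0.3 0",
)

```text
time: 12.18
tool_pos: [0.5724, -0.3264, 0.1755]
ee_rot: [3.141, -0.0, 0.129]
wrist_force: [0.6, 0.2, -1.4]
width: 0.0338
```

Request:
servo_tool(
  series="1 0 0 0.05 0;1 0 0 0.05 0;1 0 0 0.1 0;1 0 0 0.1 0;1 0 0 0.1 0;1 0 0 0.1 0",
)

```text
time: 12.68
tool_pos: [0.5725, -0.3264, 0.1754]
ee_rot: [3.141, -0.001, 0.129]
wrist_force: [-2.4, 0.6, 3.7]
width: 0.0339
```

```bash
python3 - <<'E'
from m import *
run('w6',.16)
E
```

```text
[ 0.5725 -0.3264  0.1754] [ 3.1409e+00 -7.0000e-04  1.2890e-01] t 12.68 [-2.4  0.6  3.7]
bar n 7083 toolx at y=0 0.0035040001 slope 0.0018225181 y -0.19500884 0.093962334 z 0.16775187290755617
ears 18316 ((8.165091276168823e-05, 0.0025415420532226562), (0.05998187139630318, 0.1233748197555542), 0.2548292279243469) toolx -0.059195527984881945 0.06420502535536184 top 0.30461241317468885
```

Contact is made (wrist force up by about 6 N). I open gently, then check.

Request:
servo_tool(
  series="0.27 0 0 0 0;0.24 0 0 0 0;0.2 0 0 0 0;0.15 0 0 0 0;0.1 0 0 0 0;0 0 0 0 0;-0.1 0 0 0 0;-0.25 0 0 0 0;-0.25 0 0 0 0;-0.25 0 0 0 0;-0.25 0 0 0 0;-0.25 0 0 0 0",
)

```text
time: 13.73
tool_pos: [0.5724, -0.3264, 0.1745]
ee_rot: [3.141, -0.0, 0.129]
wrist_force: [0.3, 0.0, 0.3]
width: 0.059
```

```bash
python3 - <<'E'
from m import *
run('w7',.16)
w=shot('wrist');s=shot('side')
save('g5',np.hstack([cv2.resize(s[0][200:440,230:430],(400,480)),cv2.resize(w[0],(400,480))]))
E
```

```text
[ 0.5724 -0.3264  0.1745] [ 3.1415e+00 -1.0000e-04  1.2880e-01] t 13.73 [0.3 0.  0.3]
bar n 6783 toolx at y=0 0.0044463864 slope 0.006322025 y -0.19471171 0.094347805 z 0.16780145561466714
ears 16697 ((1.0555610060691833e-05, 0.002434011548757553), (0.059992142021656036, 0.12264350801706314), 0.030116818845272064) toolx -0.05888105178175879 0.06376113492531488 top 0.30354273384749286
```

View pics/g5.png

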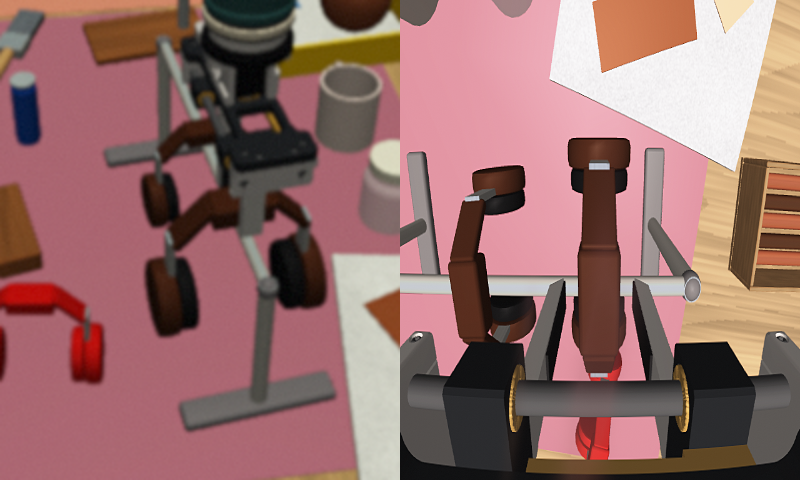

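The ears hang released across the bar at about (600,280) in the right half, with the fingers clear and a gap to the small pair at about (470,290). Now I retreat straight up.

Request:
servo_tool(
  series="-0.25 0 0 -0.5 0;-0.25 0 0 -1.5 0;-0.25 0 0 -3 0;-0.25 0 0 -5 0;-0.25 0 0 -7 0;-0.25 0 0 -9 0;-0.25 0 0 -12 0;-0.25 0 0 -15 0;-0.25 0 0 -18 0;-0.25 0 0 -20 0;-0.25 0 0 -20 0;-0.25 0 0 -20 0;-0.25 0 0 -20 0;-0.25 0 0 -20 0",
)

```text
time: 15.05
tool_pos: [0.5721, -0.3262, 0.3719]
ee_rot: [-3.139, 0.003, 0.129]
wrist_force: [-0.2, 0.1, 0.6]
width: 0.0589
```

```bash
cat > f.py <<'E'
from h import *
o=robot.get_obs();print(o['tool_pos'].round(4),o['time'],o['wrist_force'].round(1))
w=shot('wrist');s=shot('side');W=cloud(w);im=w[0].astype(int);mx=im.max(2);sat=(mx-im.min(2))/np.maximum(mx,1)
mid=np.array([.5622,-.2229]);ey=np.array([-.1268,.9919]);ex=np.array([.9919,.1268])
D=W[...,:2]-mid;al=D@ey;ac=D@ex;z=W[...,2]
for nm,lo,hi,zt in [('large',-.17,-.05,.187),('small',-.04,.06,.18)]:
    m=(sat>.4)&(z>.05)&(z<.24)&(al>lo)&(al<hi)&(abs(ac)<.11);t=m&(z>zt)
    print(nm,'along',np.percentile(al[m],[1,99]).round(4),'across',np.percentile(ac[m],[.5,99.5]).round(4))
    r=cv2.minAreaRect(np.c_[ac[t],al[t]].astype(np.float32));print('  pad',np.round(r[0],4),np.round(r[1],4),round(r[2],2),'top',np.percentile(z[t],98).round(4))
    for q in (.03,.04,.05,.055):
        L=[np.median(z[m&(abs(ac-sg*q)<.003)&(abs(al-r[0][1])<.012)]) for sg in (1,-1)];print('  band z at +-',q,np.round(L,4))
import sys
save(sys.argv[1],np.hstack([cv2.resize(s[0][200:440,230:430],(400,480)),cv2.resize(w[0],(400,480))]))
E
python3 f.py g6
```

```text
[ 0.5721 -0.3262  0.3719] 15.05 [-0.2  0.1  0.6]
large along [-0.1383 -0.0706] across [-0.0809  0.0808]
  pad [-1.000e-04 -1.044e-01] [0.0329 0.073 ] 89.53 top 0.1942
  band z at +- 0.03 [0.1906 0.1913]
  band z at +- 0.04 [0.1822 0.1841]
  band z at +- 0.05 [0.1712 0.1733]
  band z at +- 0.055 [0.1655 0.1679]
small along [-0.0212  0.0315] across [-0.0619  0.0615]
  pad [-0.0017  0.0077] [0.0615 0.0254] 2.85 top 0.1884
  band z at +- 0.03 [0.1774 0.181 ]
  band z at +- 0.04 [0.1669 0.1703]
  band z at +- 0.05 [0.1271 0.1593]
  band z at +- 0.055 [0.1271 0.1264]
```

View pics/g6.png

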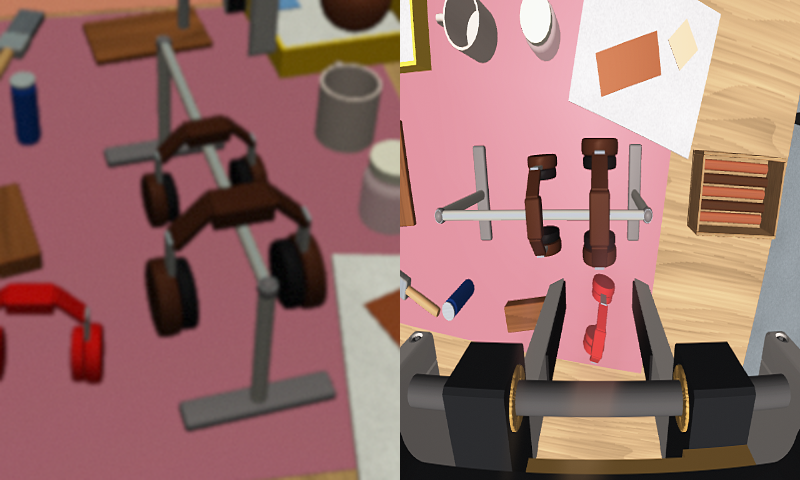

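The large pair hangs square (0.5°), level to about 1° and centred on the bar, with 40+ mm to the small pair. The small pair is unmoved (7.7 mm from the middle, 8.1 mm before). I'm handing in.

```bash
python3 -c "
from bench import robot
print(robot.close_job())"
```

```text
the job is handed in; nothing more can be done
None
```

The large ear defenders now hang by their headband over the free part of the rail, one cup on each side of the bar. I pinched them by the crown pad, lifted them straight up off the hook and lowered them until the wrist force showed contact. I then opened the fingers slowly, backed straight up and handed the job in at about 15 s of the 48 s allowed.

**Last checks (wrist camera, with a look at the side view):**
- **Square and level:** they sit within 0.5° of square. The band heights on the two sides differ by about 2 mm, which is about 1° of tilt.
- **Position:** they are centred across the bar to within 1 mm and sit 104 mm from the rail's middle, on the wider (−y) side of the small pair.
- **Small pair:** it is still about 8 mm from the rail's middle, as before. The gap to the large pair is about 44 mm from the listed sizes.
- **Other things:** the other objects in view looked undisturbed; I did not measure them.
- **Robot:** the gripper was about 0.2 m above the ears and touching nothing.

**Disagreement:** the cameras differed by about 3 mm in absolute position, which looked like a wrist-camera bias. I therefore aligned the ears to the bar using only wrist-camera readings, so the bias largely cancelled. No check failed.

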